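# Sort deburred steel pieces into their trays

### The job

Sort the five deburred steel pieces lying on the rubber mat into the three low green trays behind it; the piece that already lies in each tray shows which kind belongs there: hexagonal plates, shaft collars or angle cleats. Lay each piece flat on the floor of its tray in the same attitude as it lies on the mat (the cleat standing on one leg), beside what is already there and not on top of it or on the tray's edge. Leave the air grinder and the wooden block on the mat where they are.

Things in the scene. Friction and masses are not known exactly. Their poses are not given: they have to be found in the camera images.
- hex_a: loose hexagonal steel plate, one of two alike: 42 mm across flats, 48.5 mm across corners, 12 mm thick, hexagonal 18 mm hole, about 0.12 kg, lying flat. Origin: centre of its underside; z up; x is normal to one pair of flats, the other pairs are at 60 and 120 degrees. Starts on the black rubber mat (top at z = 0.003)
- hex_b: loose hexagonal steel plate, one of two alike: 42 mm across flats, 48.5 mm across corners, 12 mm thick, hexagonal 18 mm hole, about 0.12 kg, lying flat. Origin: centre of its underside; z up; x is normal to one pair of flats, the other pairs are at 60 and 120 degrees. Starts on the black rubber mat (top at z = 0.003)
- collar_a: loose steel shaft collar (thick ring), one of two alike: 44 mm outside, 24 mm bore, 22 mm high, about 0.18 kg, lying on its flat face. Origin: centre of its underside; z up along the bore. Starts on the black rubber mat (top at z = 0.003)
- collar_b: loose steel shaft collar (thick ring), one of two alike: 44 mm outside, 24 mm bore, 22 mm high, about 0.18 kg, lying on its flat face. Origin: centre of its underside; z up along the bore. Starts on the black rubber mat (top at z = 0.003)
- cleat: loose steel angle cleat (L bracket), 8 mm thick, 40 mm wide (y), about 0.22 kg, standing on one leg. Origin: centre of the underside of the lying leg, 50 (x) x 40 (y) x 8 mm; the other leg stands up at the +x end (x from 17 to 25 mm), to 50 mm above the underside; z up. Starts on the black rubber mat (top at z = 0.003)
- tray_hex: low green tray fixed on the bench beyond the mat, 130 (x) x 195 (y) x 22 mm high, walls and floor 3 mm. Origin: centre of its underside, on the bench; z up, y along its length; yaw within 0.06 rad of 0. The three trays look alike; this one holds one loose hexagonal plate like those on the mat, flat, 62 mm (+-4) from its centre towards its +y end; the rest is empty
- tray_collar: low green tray fixed on the bench beyond the mat, 130 (x) x 195 (y) x 22 mm high, walls and floor 3 mm. Origin: centre of its underside, on the bench; z up, y along its length; yaw within 0.06 rad of 0. The three trays look alike; this one holds one loose collar like those on the mat, flat, 62 mm (+-4) from its centre towards its +y end; the rest is empty
- tray_cleat: low green tray fixed on the bench beyond the mat, 130 (x) x 195 (y) x 22 mm high, walls and floor 3 mm. Origin: centre of its underside, on the bench; z up, y along its length; yaw within 0.06 rad of 0. The three trays look alike; this one holds one loose cleat like the one on the mat, upright leg on the +x side, 62 mm (+-4) from its centre towards its +y end; the rest is empty
- die_grinder: blue air die grinder with black grip rings and aluminium nose, lying loose among the pieces on the mat: 153 mm long (x from -75 to 78 mm, nose at +x), 38 mm wide, 45 mm high, 0.5 kg; to be left where it is. Origin: underside of its barrel; z up
- wood_block: wooden support block lying loose among the pieces on the mat, 100 (x) x 45 (y) x 30 mm high, 0.1 kg; to be left where it is. Origin: centre of its underside; z up

How it is judged:
By the outcome, as a careful person would: the job done as asked, in the order asked, and still so for the second after the job is handed in, with the robot touching nothing.
It also fails if it takes over 128 s, if anything falls off the work surface, if the arm or the gripper's body presses on something with over 40 N, if the wrist force passes 120 N, or if a joint passes its speed limit or range.

### The arm

A 7-joint arm with a two-finger parallel gripper is mounted at the origin on the work surface. World frame = base frame: x ahead of the robot, y to its left, z up, the work surface at z = 0. Lengths are in m, angles in rad, forces in N, time in s.
With the tool pointing down it reaches from about 0.425 to 0.925 m from the base axis. Payload 6.8 kg.
Tool frame: the origin (TCP) lies on the centre line of the jaws, within the pads' length; the fingertips stand 8 mm ahead of it and the grasp point (between the pads) lies 11 mm behind it; z points along the fingers, y is the line along which they close (so a half turn about z gives the same grasp; the last joint's range is limited). The gripper opens to 85 mm and grips with 20 to 120 N. Pads are 22 mm wide; open, the fingers measure 114 mm over their backs; the gripper's body (76 mm by 85 mm) begins 54 mm behind the grasp point. The pads swing forward as they close: fully open they stand 13 mm farther back than shut.
Start: joints at [1.042, 0.477, 0.022, 1.555, -0.011, 1.109, -0.083], TCP at [0.276, -0.616, 0.239] pointing down, gripper open.
Joint ranges: [-2.96, 2.96], [-0.34, 2.1], [-1.41, 1.46], [0.24, 2.44], [-1.37, 4.51], [0.17, 1.92], [-2.96, 2.96]. Speed limits (rad/s): [2.39, 2.39, 3.14, 3.14, 3.14, 3.14, 3.14].

### API

Orientations are given as a unit quaternion [w, x, y, z].
In Python, from plant import ctrl gives the robot as it stands. Calls block until the motion is done:
- ctrl.move_ptp(position, orientation): joint-space move of the TCP to a pose.
- ctrl.movel(position, rotation=None, v=0.15): straight line of the TCP; rotation=None keeps the orientation; v is the mean speed in m/s.
- ctrl.goto_joints(angles): joint-space move.
- ctrl.set_gripper(opening, effort=None): finger opening in m; effort is the grip in N (None keeps the last); returns when the fingers have stopped.
- ctrl.sleep(seconds).
- ctrl.solve_ik(position, orientation): joint angles nearest the present ones, or None.
- ctrl.camera(name): name is "scene" or "top" or "wrist"; returns a dict with "pixels" (420x560x3 uint8, blue, green, red), "fx", "fy", "cx", "cy" (pixels), "R" (3x3) and "t" (3): a world point X has camera coordinates R X + t; the wrist camera has in their place "T_tool_cam" (4x4, takes a point from camera to tool coordinates, whose origin is the TCP and whose axes are the flange's). Camera axes: x right, y down, z forward; pixel columns grow to the right and rows downward; lengths in m; the calibration is good to about 2 mm. A picture is of the moment at which its call begins: read the wrist's pose just before it. There is no depth.
A pose or a line that the arm cannot do raises ctrl.MotionError and nothing moves.
- ctrl.sign_off(): hands the job in; it is judged then, once.
Readings, each from a call of its own:
- ctrl.read_time_s(): time.
- ctrl.read_joints(): joint angles.
- ctrl.read_qvel(): joint speeds.
- ctrl.read_joint_torque(): joint torques, N m.
- ctrl.read_position(): TCP position.
- ctrl.read_tcp_rot(): TCP orientation.
- ctrl.read_contact_force(): force on the tool from outside, world axes, zero at the start.
- ctrl.read_torque(): the same for the moment, N m.
- ctrl.read_opening(): finger opening in m.
- ctrl.read_finger_force(): force on a finger pad.
Only numpy, scipy, OpenCV 4.12 (cv2) and the standard library are available. Lean on these libraries where they do the work, as an engineer would, in place of code of your own. Each camera call takes 0.05 s, during which the arm holds its last target. There are 200 camera calls.

## Working session

There is one attempt and no reset: what is moved stays moved. The work goes in short steps, each a Python script; the robot and the scene stay as the last script left them, time stands still between calls to the robot, and variables do not carry over. Pictures are saved under pics/ and viewed, at most 14 in all, crops included, and the job is handed in when it is done.

```bash
mkdir -p pics; ls; python3 - <<'E'
from plant import ctrl
import cv2,numpy as np
for n in ["top","scene"]:
    c=ctrl.camera(n); cv2.imwrite(f"pics/{n}0.png",c["pixels"])
    R=np.array(c["R"]);t=np.array(c["t"]);print(n,c["fx"],c["fy"],c["cx"],c["cy"],(-R.T@t).round(3),R.round(3).tolist())
c=ctrl.camera("wrist");print(c["T_tool_cam"],c["fx"]);print(ctrl.read_position(),ctrl.read_tcp_rot(),ctrl.read_time_s())
E
```

```text
pics
top 414.45726740880605 414.45726740880605 279.279020453571 205.76880815787865 [0.461 0.018 0.92 ] [[0.027, -1.0, 0.014], [-0.996, -0.029, -0.084], [0.085, -0.012, -0.996]]
scene 442.34727331360125 442.34727331360125 279.91981176365556 205.16595438676288 [1.216 0.487 0.876] [[-0.574, 0.819, 0.013], [0.576, 0.415, -0.705], [-0.582, -0.398, -0.709]]
[[-5.22679217e-06 -9.63726351e-01 -2.66892340e-01  6.87770621e-02]
 [ 9.99999922e-01  1.00101442e-04 -3.81041992e-04 -1.05314134e-04]
 [ 3.93936516e-04 -2.66892321e-01  9.63726275e-01 -1.34913152e-01]
 [ 0.00000000e+00  0.00000000e+00  0.00000000e+00  1.00000000e+00]] 290.5773614897177
[ 0.27554956 -0.6157168   0.23854673] [-6.79355962e-04  9.77948532e-01  2.08844845e-01 -1.93207384e-04] 0.15
```

View pics/top0.png

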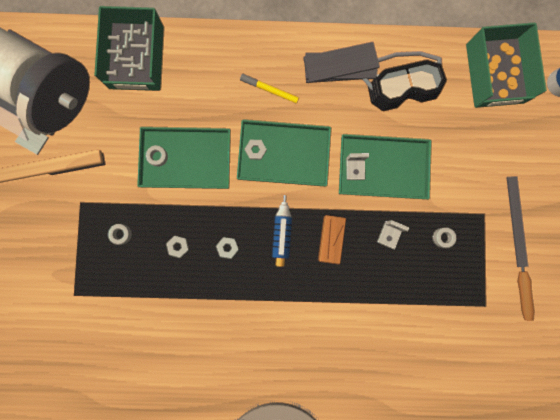

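View pics/scene0.png

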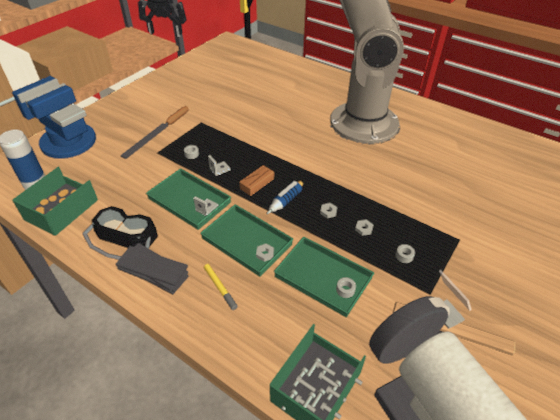

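The top view shows collars at (119,234) and (445,237), hexes at (177,246) and (227,247), the cleat at (392,234), and the trays at (184,158) collar, (284,153) hex and (385,167) cleat. The scene view agrees with this. Next is a wrist-camera survey from four places.

```bash
cat > h.py <<'E'
from plant import ctrl
import cv2,numpy as np,pickle
from scipy.spatial.transform import Rotation as Ro
def q(yaw): # tool down, tool x at world yaw
    r=(Ro.from_euler('z',yaw)*Ro.from_quat([1,0,0,0])).as_quat(); return np.array([r[3],*r[:3]])
def shot(name):
    """wrist picture with world camera pose; saved"""
    p=np.array(ctrl.read_position());w=ctrl.read_tcp_rot();c=ctrl.camera("wrist")
    T=np.eye(4);T[:3,:3]=Ro.from_quat([w[1],w[2],w[3],w[0]]).as_matrix();T[:3,3]=p
    W=np.linalg.inv(T@np.array(c["T_tool_cam"]));c["R"]=W[:3,:3];c["t"]=W[:3,3]
    cv2.imwrite(f"pics/{name}.png",c["pixels"]);pickle.dump(c,open(f"pics/{name}.pkl","wb"));return c
def load(n): return pickle.load(open(f"pics/{n}.pkl","rb"))
def ray(c,uv):
    R=np.array(c["R"]);d=R.T@np.array([(uv[0]-c["cx"])/c["fx"],(uv[1]-c["cy"])/c["fy"],1]);return -R.T@np.array(c["t"]),d
def onz(c,uv,z):
    o,d=ray(c,uv);return o+d*(z-o[2])/d[2]
def tri(obs):
    A=np.zeros((3,3));b=np.zeros(3)
    for c,uv in obs:
        o,d=ray(c,uv);d=d/np.linalg.norm(d);P=np.eye(3)-np.outer(d,d);A+=P;b+=P@o
    x=np.linalg.solve(A,b);r=[np.linalg.norm(np.cross(x-ray(c,u)[0],ray(c,u)[1]/np.linalg.norm(ray(c,u)[1]))) for c,u in obs];return x,max(r)
def proj(c,X):
    p=np.array(c["R"])@X+np.array(c["t"]);return np.array([c["fx"]*p[0]/p[2]+c["cx"],c["fy"]*p[1]/p[2]+c["cy"]])
E
python3 - <<'E'
from h import *
ctrl.set_gripper(0.0)
for i,y in enumerate([-0.3,-0.1,0.1,0.3]):
    ctrl.move_ptp([0.56,y,0.22],q(0)); ctrl.sleep(0.1); c=shot(f"s{i}")
    print(c["R"].round(3).tolist(),ctrl.read_time_s())
print(ctrl.read_joints())
a=np.vstack([np.hstack([cv2.imread(f"pics/s{i}.png") for i in r]) for r in ([3,2],[1,0])]);cv2.imwrite("pics/surv.png",cv2.resize(a,(800,600),interpolation=cv2.INTER_AREA))
E
```

```text
[[-0.002, -1.0, 0.0], [-0.964, 0.002, 0.267], [-0.267, 0.001, -0.964]] 2.6333
[[-0.004, -1.0, 0.001], [-0.964, 0.004, 0.267], [-0.267, 0.0, -0.964]] 3.6
[[-0.004, -1.0, 0.001], [-0.964, 0.004, 0.267], [-0.267, 0.0, -0.964]] 4.5667
[[-0.004, -1.0, 0.001], [-0.964, 0.004, 0.267], [-0.267, 0.0, -0.964]] 5.5333
[-0.41702024  0.44050752 -0.22805995  1.66367027  0.11280854  1.05056282
 -2.25482304]
```

View pics/surv.png

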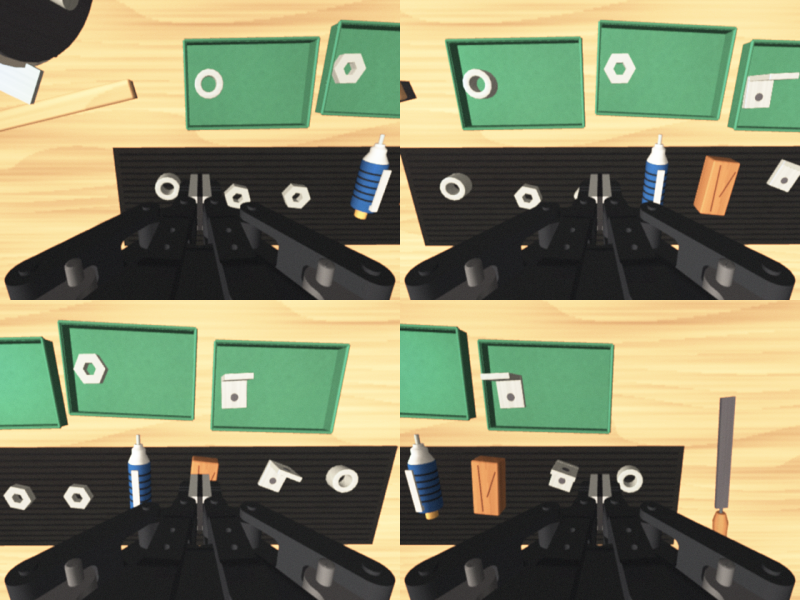

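The survey (2x2 montage: s3, s2 / s1, s0) shows every piece and tray in at least two views. I'll fit each known shape's silhouette hull across views, with z free.

```bash
cat > fit.py <<'E'
from h import *
from scipy.optimize import minimize
def ring(r,n,z,ph=0): a=np.arange(n)*2*np.pi/n+ph;return np.c_[r*np.cos(a),r*np.sin(a),0*a+z]
def box(x0,x1,y0,y1,z0,z1): return np.array([[x,y,z] for x in(x0,x1) for y in(y0,y1) for z in(z0,z1)])
M={'hex':np.r_[ring(.02425,6,0,np.pi/6),ring(.02425,6,.012,np.pi/6)],'collar':np.r_[ring(.022,24,0),ring(.022,24,.022)],
 'cleat':np.r_[box(-.025,.025,-.02,.02,0,.008),box(.017,.025,-.02,.02,0,.05)],'tray':box(-.065,.065,-.0975,.0975,0,.022)}
S=4
def mask(c,kind):
    b=c["pixels"];h=cv2.cvtColor(b,cv2.COLOR_BGR2HSV)
    if kind=='tray': return cv2.morphologyEx(((h[...,0]>50)&(h[...,0]<95)&(h[...,1]>70)).astype(np.uint8),cv2.MORPH_CLOSE,np.ones((9,9)))
    return ((h[...,1]<75)&(h[...,2]>85)).astype(np.uint8)
def hullimg(p):
    im=np.zeros((420*S//2,560*S//2),np.uint8);return im
def blob(c,kind,X):
    n,l,s,ce=cv2.connectedComponentsWithStats(mask(c,kind));u=proj(c,X)
    k=[i for i in range(1,n) if s[i,4]>150];i=min(k,key=lambda i:np.linalg.norm(ce[i]-u))
    h=cv2.convexHull(cv2.findContours((l==i).astype(np.uint8),cv2.RETR_EXTERNAL,cv2.CHAIN_APPROX_NONE)[0][0]).reshape(-1,2).astype(np.float32)
    # contour runs through pixel centres: grow by half a pixel
    m=h.mean(0);h=h+0.5*(h-m)/np.linalg.norm(h-m,axis=1,keepdims=True)
    return h,s[i],ce[i]
def fit(kind,views,x,y,yaw,z):
    H=[(c,blob(c,kind,np.array([x,y,z+.01]))[0]) for c in views]
    def cost(p,each=False):
        e=[];R=Ro.from_euler('z',p[2]/.03).as_matrix()
        for c,h in H:
            P=M[kind]@R.T+[p[0],p[1],p[3]];g=cv2.convexHull(np.array([proj(c,a) for a in P],np.float32)).reshape(-1,2)
            A,B=cv2.contourArea(g),cv2.contourArea(h);I=cv2.intersectConvexConvex(g,h)[0];e.append(1-I/(A+B-I))
        return e if each else sum(e)
    best=None
    for dy in ([0] if kind in('tray','collar') else np.arange(6)*np.pi/18 if kind=='hex' else np.arange(12)*np.pi/6):
        p0=np.array([x,y,(yaw+dy)*.03,z])
        r=minimize(cost,p0,method='Nelder-Mead',options=dict(initial_simplex=np.vstack([p0]+[p0+d for d in np.diag([.006,.006,.005,.004])]),xatol=1e-5,fatol=1e-5,maxiter=250))
        if best is None or r.fun<best.fun: best=r
    p=best.x.copy();p[2]/=.03;return p,np.round(cost(best.x,True),3)
E
cat > run1.py <<'E'
from fit import *
from plant import ctrl
c=ctrl.camera("top");s=[load(f"s{i}") for i in range(4)]
out={}
for n,k,uv,v,z in [('collar_a','collar',(119,234),(3,2),.003),('hex_a','hex',(177,246),(2,1),.003),('hex_b','hex',(227,247),(3,1),.003),('cleat','cleat',(391,236),(1,0),.003),('collar_b','collar',(445,238),(1,0),.003),
 ('t_collar','tray',(184,158),(3,2),0),('t_hex','tray',(284,154),(2,1),0),('t_cleat','tray',(385,167),(1,0),0),
 ('i_collar','collar',(156,156),(3,2),.003),('i_hex','hex',(255,149),(3,2,1),.003),('i_cleat','cleat',(356,165),(1,0),.003)]:
    X=onz(c,uv,z+.012);p,e=fit(k,[s[i] for i in v],X[0],X[1],0,z);out[n]=p;print(n,X.round(3)[:2],p.round(4),e)
pickle.dump(out,open('est.pkl','wb'))
E
python3 run1.py
```

```text
collar_a [0.466 0.353] [0.467  0.3554 0.0534 0.0031] [0.027 0.032]
hex_a [0.444 0.226] [0.4454 0.2284 0.7988 0.0062] [0.078 0.056]
hex_b [0.445 0.118] [0.4453 0.1212 0.9199 0.0057] [0.082 0.071]
cleat [ 0.478 -0.239] [ 0.4821 -0.2353 -0.3583  0.0041] [0.049 0.049]
collar_b [ 0.477 -0.357] [ 0.4796 -0.3528  0.1527  0.0041] [0.04  0.036]
t_collar [0.638 0.221] [0.6383 0.2178 0.0139 0.0092] [0.438 0.016]
t_hex [0.654 0.   ] [ 0.6553  0.0057 -0.0501  0.0093] [0.009 0.356]
t_cleat [ 0.631 -0.225] [ 0.6329 -0.2205 -0.0313  0.004 ] [0.017 0.023]
i_collar [0.64  0.282] [0.6414 0.2832 0.0839 0.0048] [0.059 0.022]
i_hex [0.662 0.065] [0.6631 0.0669 0.0118 0.0056] [0.078 0.094 0.064]
i_cleat [ 0.633 -0.16 ] [ 0.6287 -0.1578  0.0364  0.0042] [0.057 0.053]
```

Positions agree between cameras, and heights are within about 3 mm of what's expected. I'll refit the two trays whose blobs merged and check the fits with an overlay.

```bash
sed -i 's/np.ones((9,9))/np.ones((3,3))/' fit.py; python3 - <<'E'
from fit import *
s=[load(f"s{i}") for i in range(4)];o=pickle.load(open('est.pkl','rb'))
for n,v in [('t_collar',(3,2)),('t_hex',(2,1)),('t_cleat',(1,0))]:
    p=o[n];p,e=fit('tray',[s[i] for i in v],p[0],p[1],p[2],0);o[n]=p;print(n,p.round(4),e)
pickle.dump(o,open('est.pkl','wb'))
ims=[c["pixels"].copy() for c in s];K=3
tiles=[]
for n,v in [('collar_a',2),('hex_a',2),('hex_b',1),('hex_b',3),('cleat',1),('collar_b',1),('i_hex',2),('i_cleat',1)]:
    c=s[v];p=o[n];k=n.split('_')[-1] if n[0]=='i' else n.split('_')[0]
    P=M[k]@Ro.from_euler('z',p[2]).as_matrix().T+[p[0],p[1],p[3]];u=np.array([proj(c,a) for a in P]);m=u.mean(0).astype(int)
    m=np.clip(m,45,[560-45,420-45]);t=cv2.resize(c["pixels"][m[1]-45:m[1]+45,m[0]-45:m[0]+45],(200,200),interpolation=cv2.INTER_CUBIC)
    g=cv2.convexHull(((u-m+45.5)*200/90).astype(np.int32));cv2.polylines(t,[g],True,(0,0,255),1);tiles.append(t)
cv2.imwrite("pics/ov.png",np.vstack([np.hstack(tiles[:4]),np.hstack(tiles[4:])]))
E
```

```text
t_collar [0.6393 0.2214 0.0145 0.0038] [0.024 0.015]
t_hex [ 0.6568  0.0029 -0.05    0.0039] [0.023 0.021]
t_cleat [ 0.6329 -0.2205 -0.0313  0.004 ] [0.017 0.023]
```

View pics/ov.png

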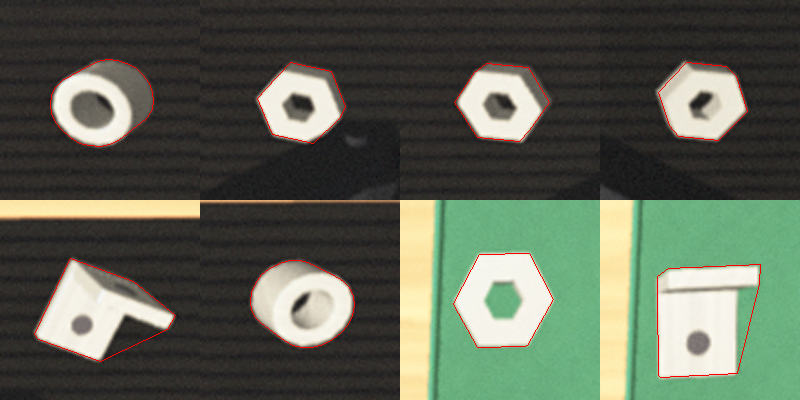

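The overlays sit tightly on all the parts, so I'll pick. collar_a goes first, with a touch test for fingertip height.

```bash
cat > pp.py <<'E'
from h import *
o=pickle.load(open('est.pkl','rb'))
def near(pos,yaws):
    """yaw (of those given) whose IK moves the joints least and stays inside range"""
    j=np.array(ctrl.read_joints());b=None
    for y in yaws:
        s=ctrl.solve_ik(pos,q(y))
        if s is None: continue
        d=np.abs(np.array(s)-j).max()+(5 if abs(s[6])>2.8 else 0)
        if b is None or d<b[0]: b=(d,y)
    return b[1]
def fz(): return np.array(ctrl.read_contact_force())
HI=.13
def above(x,y,yaw,z=HI): ctrl.move_ptp([x,y,z],q(yaw))
def down(x,y,yaw,z,stop=6):
    """straight down, last 6 mm guarded"""
    ctrl.movel([x,y,z+.006],q(yaw),v=.12);f0=fz()
    for k in range(5,-1,-1):
        ctrl.movel([x,y,z+.001*k],q(yaw),v=.03)
        if np.linalg.norm(fz()-f0)>stop: print('contact at',z+.001*k,(fz()-f0).round(1));break
    return np.array(ctrl.read_position())
def pick(x,y,yaw,z,op,effort=60):
    above(x,y,yaw);ctrl.set_gripper(op,20);p=down(x,y,yaw,z)
    ctrl.set_gripper(0,effort);print('grip',round(ctrl.read_opening(),4),'F',ctrl.read_finger_force(),'at',p.round(4))
    ctrl.movel([x,y,HI],q(yaw),v=.2);print('lifted',round(ctrl.read_opening(),4));return p[2]
def place(x,y,yaw,z,op):
    above(x,y,yaw);p=down(x,y,yaw,z,stop=5)
    ctrl.set_gripper(op,20);ctrl.movel([x,y,HI],q(yaw),v=.2);print('placed',p.round(4),'t',ctrl.read_time_s())
def tray(t,lx,ly):
    p=o[t];c,s=np.cos(p[2]),np.sin(p[2]);return p[0]+c*lx-s*ly,p[1]+s*lx+c*ly,p[2]
E
python3 - <<'E'
from pp import *
x,y=o['collar_a'][:2];H=np.pi/2
yaw=near([x,y,.13],[H,-H])
above(x,y,yaw);ctrl.set_gripper(.054,20);print('open',ctrl.read_opening(),ctrl.read_time_s())
p=down(x,y,yaw,.005,stop=4);print(p,fz())
zt=p[2];ctrl.movel([x,y,zt+.006],q(yaw),v=.05)
ctrl.set_gripper(0,60);print('grip',ctrl.read_opening(),ctrl.read_finger_force(),ctrl.read_position())
ctrl.movel([x,y,.13],q(yaw),v=.2);print(ctrl.read_opening(),ctrl.read_joints(),ctrl.read_time_s(),fz())
shot('w1')
E
```

```text
open 0.053840417472898465 7.2417
contact at 0.006 [-2.3 -2.6 14.4]
[0.46708877 0.3555534  0.00727484] [-3.26444029 -3.01870568 14.7528972 ]
grip 0.04197335462462394 60.04942584782839 [0.46699386 0.35535389 0.01355729]
0.04179494618535579 [-0.3258246   0.52230062 -0.5654741   1.83937311  0.35307174  0.88341107
 -1.05910702] 10.925 [-0.09021901  0.17629172 -2.79174898]
```

View pics/w1.png

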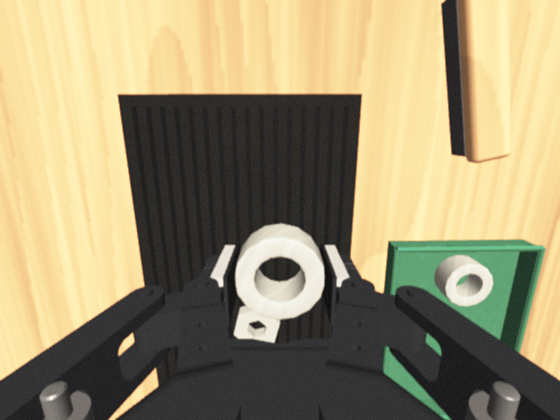

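collar_a is held upright between the pads, seen at (280,270). The fingertips touched the mat at TCP z ≈ 0.0073. Now I'll place it and do the next pieces.

```bash
python3 - <<'E'
from pp import *
H=np.pi/2
x,y,a=tray('t_collar',0,-.057)
place(x,y,near([x,y,.13],[a+H,a-H]),.014,.058)
for n,ly in [('hex_a',0.0),('hex_b',-.057)]:
    p=o[n];yaw=near([p[0],p[1],.13],[p[2]+k*np.pi/3+s*np.pi/2 for k in range(-3,3) for s in (0,)])
    z=pick(p[0],p[1],yaw,.0105,.056)
    x,y,a=tray('t_hex',0,ly);place(x,y,near([x,y,.13],[a+H,a-H]),z+.0005,.056)
E
```

```text
placed [0.6401 0.1643 0.0139] t 15.5833
grip 0.0448 F 59.62435930967331 at [0.4454 0.2284 0.0104]
lifted 0.0446
placed [0.657  0.0029 0.0113] t 25.05
grip 0.0446 F 59.38738748431206 at [0.4452 0.1212 0.0104]
lifted 0.0448
placed [ 0.6541 -0.054   0.0114] t 34.5083
```

The grip width of 44.7 mm on 42 mm flats, against 41.8 mm on the 44 mm collar, is odd. I'll look at the tray.

```bash
python3 - <<'E'
from pp import *
c=ctrl.camera("top");a=c["pixels"][110:310,70:500];cv2.imwrite("pics/t1.png",cv2.resize(a,(800,372),interpolation=cv2.INTER_CUBIC))
above(.56,.02,0,.2);ctrl.set_gripper(0);shot('w2')
E
```

```text
(no output)
```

View pics/w2.png

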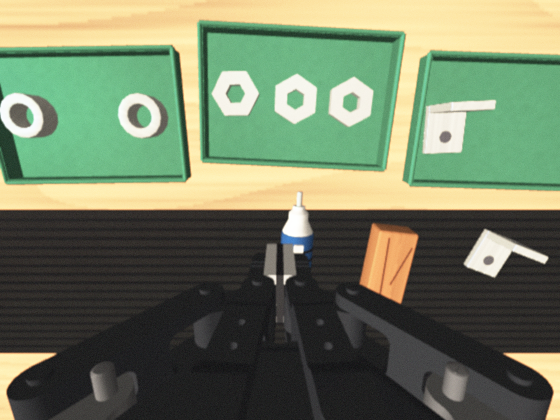

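The view shows collar_a in its tray at (140,116), and both hexes flat and separate at (295,98) and (351,101). I had gripped them across corners because of a 30° slip in my yaw formula, but the result is sound. collar_b and the cleat are next.

```bash
python3 - <<'E'
from pp import *
H=np.pi/2
p=o['collar_b'];z=pick(p[0],p[1],near([p[0],p[1],.13],[H,-H]),.0136,.056)
x,y,a=tray('t_collar',0,0.002);place(x,y,near([x,y,.13],[a+H,a-H]),z+.0005,.058)
p=o['cleat'];ca,sa=np.cos(p[2]),np.sin(p[2]);x,y=p[0]+.021*ca,p[1]+.021*sa
px,py,a=tray('t_cleat',-.005+.021,-.02)
yaw=near([x,y,.13],[p[2]+H,p[2]-H]);print(yaw,ctrl.solve_ik([px,py,.13],q(yaw+a-p[2])))
z=pick(x,y,yaw,.027,.036,50);shot('w3')
print(fz(),ctrl.read_joints())
E
```

```text
grip 0.0415 F 60.709578171372414 at [ 0.4795 -0.3528  0.0135]
lifted 0.0416
placed [0.6394 0.2235 0.0142] t 47.825
1.212456287158947 [ 0.96858021  0.94190781 -1.19701543  1.54798816  0.90211746  1.2851393
 -0.38805009]
grip 0.0073 F 49.086872935295105 at [ 0.5017 -0.2427  0.0269]
lifted 0.0074
[ 0.47434336 -0.90370611 -2.07818711] [ 1.21944973  0.7856534  -1.25457849  1.88336044  0.8365551   1.13220862
 -0.71853094]
```

View pics/w3.png

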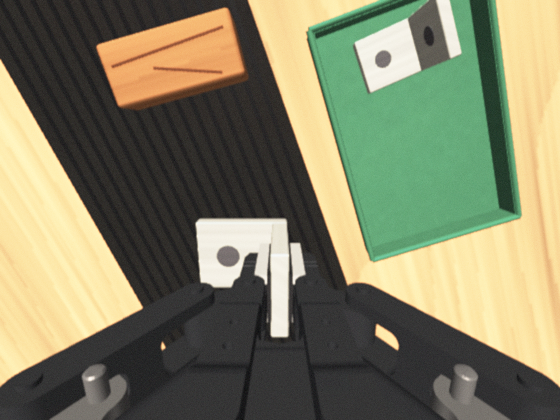

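The cleat is held squarely by its upright leg at (280,275), with the lying leg level. I'll place it and then inspect.

```bash
python3 - <<'E'
from pp import *
p=o['cleat'];px,py,a=tray('t_cleat',-.005+.021,-.02)
place(px,py,p[2]+np.pi/2+a-p[2],.0275,.030)
ctrl.move_ptp([.5,0.05,.25],q(0));ctrl.set_gripper(0);c=shot('w4');print(ctrl.read_time_s())
t=ctrl.camera("top")["pixels"];cv2.imwrite("pics/w5.png",t)
E
```

```text
placed [ 0.6482 -0.241   0.0274] t 57.5833
59.6167
```

View pics/w4.png

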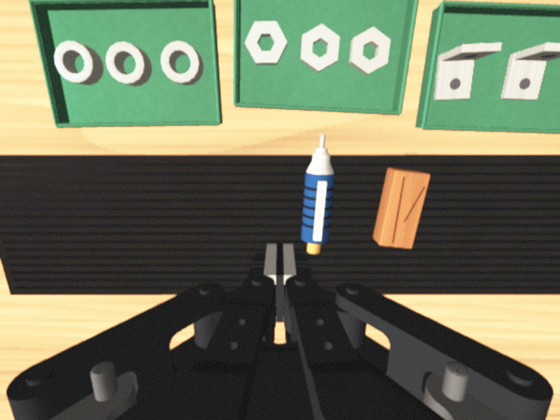

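View pics/w5.png

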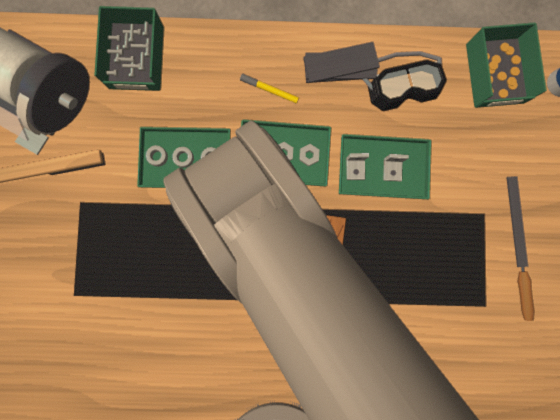

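Each tray now holds its own kind, flat and well spaced: collars around (125,63), hexes around (320,46) and cleats at (455,75) and (525,78). The grinder and the block have not moved, and the gripper is clear of everything.

```bash
python3 -c "
from plant import ctrl
print(ctrl.read_position(),ctrl.sign_off())"
```

```text
the job is handed in; nothing more can be done
[0.50003359 0.0499714  0.2499918 ] None
```

All five pieces lie flat in their matching trays, the grinder and wooden block were left where they were, and the job was handed in at about 60 s of the 128 s allowed.

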